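Hold a spring clip open over a price card

TASK

Squeeze the wings of the blue spring clip so that it opens, and lift it off the post it is parked on. Then hold it, jaws down and wide open, astride the top edge of the green price card near the middle of that edge, with the edge about halfway up between the jaws, and without the clip touching the card, so that a tag could be slipped in. Finish while still holding the clip gaping there; do not shift the cards or the other things on the table.

Things in the scene. Friction and masses are not known exactly. Their poses are not given: they have to be found in the camera images.
- clip: Blue spring clip, 71 mm tall, 24 mm wide, 60 g, loose; starts upright, jaws down, biting the post's tongue. Origin on the pivot axis (pin radius 4 mm); z up, y along the pivot, x across the jaws (squeeze along x). Jaws reach down to z = -35 mm; two flat wings, 24 mm wide along y, spread in a V up to z = +36 mm, outer faces 18 mm apart at the pivot, 37 mm at the top. Same when turned half round about z.
- clip_mouth (a point): Point of the clip midway between the two jaw tips, 35 mm below the pivot (clip z = -35 mm). Fully open, the jaw tips are about 21 mm apart there, and the jaws spread symmetrically about this point.
- jaw_a (a point): Inner edge of the tip of the jaw on the clip's -x side.
- jaw_b (a point): Inner edge of the tip of the jaw on the clip's +x side.
- lever_a (a joint): Turn of the -x lever (jaw and wing in one) in rad: 0 parked (jaws 3 mm apart), grows as the wings are squeezed together; 0.26 at its stop, where the wings stand upright and parallel, 18 mm over their outer faces. A spring closes it: squeezing takes about 5 N at the wing tops to begin and 9 N for fully open; up to 25 N does no harm.
- lever_b (a joint): Turn of the +x lever in rad, coupled to lever_a, same values.
- post: Parking post, fixed: dark wooden base 56 x 64 x 10 mm with an upright steel tongue 3 mm thick (x), 40 mm wide (y), its top 36 mm above the table. Origin at the centre of the underside, z up. The parked clip's jaw tips rest on the base, its pivot 45 mm above the table.
- green_card: The target: stiff green price card 3 mm thick (x), 70 mm wide (y), standing upright in a light wooden foot 36 x 76 x 14 mm; top edge 85 mm above the table; 350 to 600 g, loose. Origin at the centre of the underside, x across the card's thickness, y along its width, z up.
- green_card_edge (a point): Middle of the green card's top edge.
- yellow_card: The same kind of card in yellow, to be left alone; sizes and axes as the green one.
- small_box: Bystander: small wooden box with a floral top, 41 x 51 x 28 mm; origin at the centre of the underside.
- pot: Bystander: small round wooden pot with a red lid, 40 mm across, 30 mm high; origin at the centre of the underside.
- flower_stamp: Bystander: wooden block stamp with flowers on it, 30 x 46 x 34 mm; origin at the centre of the underside.
- tall_stamp: Bystander: pale wooden block stamp, 36 x 36 x 48 mm; origin at the centre of the underside.

How it is judged:
On the way, in this order (a step that is already met when the one before it is completed fails the run):
1. the clip is squeezed open at the post (value of joint each of lever_a, lever_b above 0.15 rad and horizontal distance between clip and post below 0.03 m and height (world z) of clip below 0.075 m), for 0.1 s.
2. the open clip is lifted clear of the post, in the fingers (value of joint lever_a above 0.1 rad and height (world z) of clip_mouth above 0.045 m and contact force between the fingers and clip above 1 N), for 0.2 s.
At the end, for the whole second after the job is handed in: Clip held still in the fingers, upright within 0.3 rad, both levers past 0.15 rad, touching neither card; a jaw tip each side of the green card 3 mm or more from its mid-plane, 6 to 28 mm below the top edge, within 22 mm of the edge's middle, lined up within 0.35 rad; card upright (value of joint each of lever_a, lever_b above 0.15 rad and ((x of jaw_a in the frame of green_card below -0.003 m and x of jaw_b in the frame of green_card above 0.003 m) or (x of jaw_b in the frame of green_card below -0.003 m and x of jaw_a in the frame of green_card above 0.003 m)) and z of clip_mouth in the frame of green_card_edge between -0.028 and -0.006 m and y of clip_mouth in the frame of green_card_edge between -0.022 and 0.022 m and angle between the y axis of clip and the y axis of green_card, either way round below 0.35 rad and angle between clip's own z axis and vertical below 0.3 rad and contact force between clip and green_card below 0.3 N and contact force between clip and yellow_card below 0.3 N and contact force between the fingers and clip above 1 N and linear speed of clip below 0.03 m/s and angle between green_card's own z axis and vertical below 0.05 rad); the arm keeps its last pose, push and grip.
It fails at once if the green card is shifted more than 15 mm or tipped (distance of green_card from where it was at the start of the episode above 0.015 m or angle between green_card's own z axis and vertical above 0.2 rad).
It fails at once if the yellow card is shifted more than 15 mm or tipped (distance of yellow_card from where it was at the start of the episode above 0.015 m or angle between yellow_card's own z axis and vertical above 0.2 rad).
It fails at once if a bystander is shifted more than 20 mm (distance of any of small_box, pot, flower_stamp, tall_stamp from where it was at the start of the episode above 0.02 m).
It also fails if it takes over 40 s, if anything falls off the work surface, if the arm or the gripper's body presses on something with over 40 N, if the wrist force passes 120 N, or if a joint passes its speed limit or range.

ROBOT

A 6-joint arm with a two-finger parallel gripper is mounted at the origin on a cart in front of the work surface, level with it; the furniture and walls round the work are solid. World frame = base frame: x ahead of the robot, y to its left, z up, the work surface at z = 0. Lengths are in m, angles in rad, forces in N, time in s.
With the tool pointing down it reaches from about 0.35 to 0.85 m from the base axis. Payload 8.1 kg.
Tool frame: the origin (TCP) lies at the very end of the fingers, on their centre line; the grasp point (between the pads) lies 19 mm behind it (r.grasp_offset is the distance from the TCP to the grasp point, in m); z points along the fingers, y is the line along which they close (so a half turn about z gives the same grasp; the last joint's range is limited). The gripper opens to 93 mm and grips with 3 to 60 N. Pads are 15 mm wide; open, the fingers measure 128 mm over their backs; the gripper's body (75 mm by 188 mm) begins 65 mm behind the grasp point.
Start: joints at [1.03, 0.13, 1.488, -0, 1.523, -0.085], TCP at [0.264, 0.539, 0.193] pointing down, gripper open.
Joint ranges: [-2.96, 2.96], [-0.89, 2.26], [0.02, 2.5], [-1.34, 4.48], [0, 2.73], [-2.66, 2.66]. Speed limits (rad/s): [2.39, 2.39, 2.79, 3.14, 3.14, 3.14].

INTERFACE

Orientations are given as a unit quaternion [x, y, z, w].
In Python, from cell import r, vision, finish_job gives the robot as it stands.
- The arm moves only by the shell command python3 -m jog 'ROWS'. ROWS is JSON, one flat list of numbers, 7 for each row, row after row: the turn, a rotation vector about the tool's x, y, z as a fraction of full scale, then the shift along the tool's x, y, z as a fraction of full scale, then the closure, from 0 (fully open) to 1 (shut). In form: [ax, ay, az, x, y, z, claw, ax, ay, az, x, y, z, claw, ...]. A call has 1 to 5 rows; each row shifts and turns the commanded pose from where the row before left it, along the tool's axes as they then stand; what a row does not reach is not made up. Full scale, the value 1, is 0.04 m for a shift and 4 degrees for a turn. A row lasts 1/10 s, in which the tool goes at most 50 mm and 8.59 degrees, less where a joint would pass 70% of its speed; a pose out of reach is approached as far as the arm can. A call with a number of a shift or a turn outside -1 to 1 is refused whole. A call with a gripper value outside its range is refused whole. The fingers move at their own pace and stop on an object; the grip force is fixed at half the most. Time passes only in rows, so rows that do not move let the fingers close. It gives the time, the measured TCP pose, the force, the opening and the grip force at its end, in the units of the state.
- r.get_obs(): the state, without advancing time (a new reading comes with each control period).
- vision.get_image(name): name is "scene" or "side" or "wrist"; returns a dict with "pixels" (384x512x3 uint8, red, green, blue), "fx", "fy", "cx", "cy" (pixels), "pose" (4x4, takes a point from camera to world coordinates). Camera axes: x right, y down, z forward; pixel columns grow to the right and rows downward; lengths in m; the calibration is good to about 2 mm. A picture is of the moment at which its call begins. There is no depth.
- finish_job(): hands the job in; it is judged then, once.
The state is a dict: "clock": time; "joint_positions": joint angles; "joint_vel": joint speeds; "tau": joint torques, N m; "tcp_pos": TCP position; "orientation": TCP orientation; "contact_force": force on the tool from outside, world axes, zero at the start; "wrist_torque": the same for the moment, N m; "grip_width": opening from 0.0 (shut) to 1.0 (fully open); "gripper_force": force on a finger pad.
Only numpy, scipy, OpenCV 4.12 (cv2) and the standard library are available. Lean on these libraries where they do the work, as an engineer would, in place of code of your own. Each camera call takes 0.05 s, during which the arm holds its last target. There are 200 camera calls.

## Working session

There is one attempt and no reset: what is moved stays moved. The work goes in short steps, Python scripts to look and compute and a shell command to move; the robot and the scene stay as the last step left them, time stands still between calls to the robot, and variables do not carry over. Pictures are saved under pics/ and viewed, at most 10 in all, crops included, and the job is handed in when it is done.

```bash
mkdir -p pics; ls
python3 - <<'E'
from cell import r,vision
import cv2,numpy as np
for n in ["scene","side"]:
    d=vision.get_image(n); np.savez(f"pics/{n}0.npz",**{k:np.array(v) for k,v in d.items()})
    cv2.imwrite(f"pics/{n}0.png",d["pixels"][:,:,::-1]); print(n,d["fx"],d["cx"],d["cy"],np.round(d["pose"],3).tolist())
o=r.get_obs();print(o["tcp_pos"],o["orientation"],o["clock"],o["grip_width"])
E
```

```text
pics
scene 428.1424179421545 252.9902033972589 188.4857702468756 [[0.833, -0.319, 0.452, 0.098], [-0.553, -0.449, 0.702, -0.445], [-0.022, -0.835, -0.55, 0.633], [0.0, 0.0, 0.0, 1.0]]
side 401.27280762265923 256.79149149403247 191.0003256877967 [[-0.997, 0.027, -0.074, 0.611], [0.077, 0.53, -0.845, 1.008], [0.016, -0.848, -0.53, 0.576], [0.0, 0.0, 0.0, 1.0]]
[0.26381267 0.53830548 0.19173692] [ 2.25940016e-01  9.74140900e-01 -7.48379730e-04 -2.38546468e-04] 0.1 1.0001485190532238
```

View pics/scene0.png

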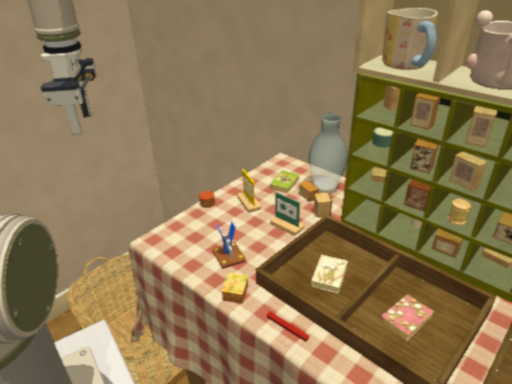

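View pics/side0.png

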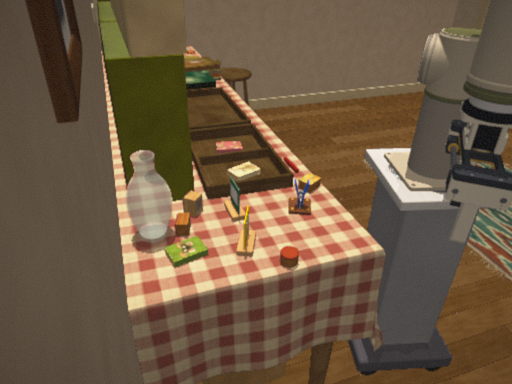

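The scene view shows the blue clip at about (229,240) on its post, the green card at (287,210), the yellow card at (248,185) and the pot at (207,198). In the side view, the clip is at (300,193), the green card at (236,200) and the yellow card at (246,228).

Run:
```python
import cv2
a=cv2.imread("pics/scene0.png")[165:305,195:335];cv2.imwrite("pics/c1.png",cv2.resize(a,None,fx=4,fy=4,interpolation=cv2.INTER_CUBIC))
a=cv2.imread("pics/side0.png")[165:275,155:330];cv2.imwrite("pics/c2.png",cv2.resize(a,None,fx=4,fy=4,interpolation=cv2.INTER_CUBIC))
```

```text
(no output)
```

View pics/c1.png

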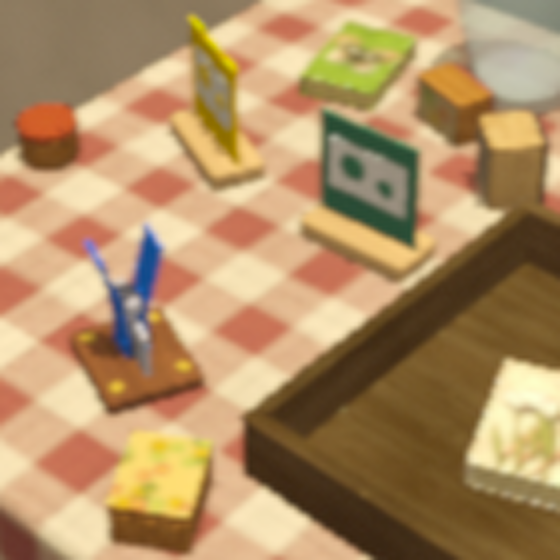

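View pics/c2.png

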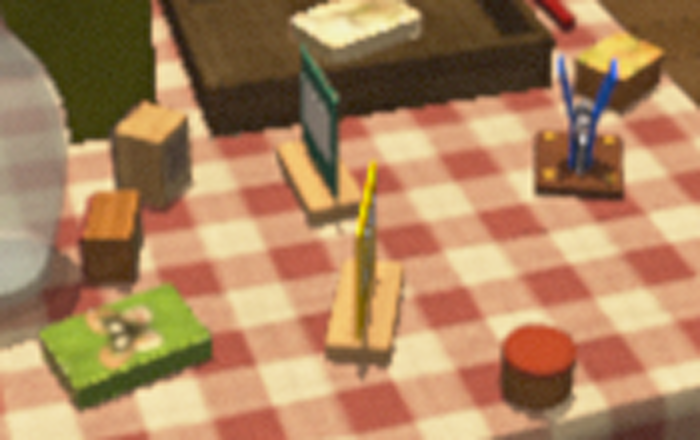

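```bash
cat > h.py <<'E'
import numpy as np,cv2
def load(n): return dict(np.load(f"pics/{n}.npz"))
def ray(d,u,v):
    q=d["pose"][:3,:3]@np.array([(u-d["cx"])/d["fx"],(v-d["cy"])/d["fy"],1.]); return d["pose"][:3,3],q/np.linalg.norm(q)
def plane(d,u,v,z):
    o,q=ray(d,u,v); return o+q*(z-o[2])/q[2]
def tri(ds,ps):
    A=0;b=0
    for d,p in zip(ds,ps):
        o,q=ray(d,*p);M=np.eye(3)-np.outer(q,q);A=A+M;b=b+M@o
    return np.linalg.solve(A,b)
def proj(d,P):
    c=d["pose"][:3,:3].T@(np.array(P)-d["pose"][:3,3]);return np.array([c[0]/c[2]*d["fx"]+d["cx"],c[1]/c[2]*d["fy"]+d["cy"]])
E
python3 - <<'E'
from h import *
S,T=load("scene0"),load("side0")
c1=lambda p:(p[0]/4+195-.375,p[1]/4+165-.375)
c2=lambda p:(p[0]/4+155-.375,p[1]/4+165-.375)
np.set_printoptions(precision=4,suppress=True)
print("green on plane .085 scene",[plane(S,*c1(p),.085) for p in [(323,113),(417,154)]])
print("green side",[plane(T,*c2(p),.085) for p in [(303,47),(337,84)]])
print("tri combos",tri([S,T],[c1((323,113)),c2((337,84))]),tri([S,T],[c1((417,154)),c2((303,47))]))
print("yellow", [plane(S,*c1(p),.085) for p in [(192,20),(238,58)]],[plane(T,*c2(p),.085) for p in [(372,165),(364,235)]])
print("wings scene .08",[plane(S,*c1(p),.081) for p in [(90,243),(150,232)]])
print("wings side",[plane(T,*c2(p),.081) for p in [(562,58),(613,65)]])
print("base scene",[plane(S,*c1(p),.01) for p in [(72,338),(155,308),(203,375),(115,402)]])
print("base side",[plane(T,*c2(p),.01) for p in [(540,132),(622,136),(624,190),(536,187)]])
print("small/box, pot",plane(S,*c1((160,465)),.028),plane(S,*c1((47,118)),.03),"tall",plane(S,*c1((512,128)),.048))
E
```

```text
green on plane .085 scene [array([0.5791, 0.2095, 0.085 ]), array([0.5974, 0.1469, 0.085 ])]
green side [array([0.6019, 0.1547, 0.085 ]), array([0.5829, 0.1993, 0.085 ])]
tri combos [0.5805 0.2068 0.0878] [0.6012 0.1503 0.082 ]
yellow [array([0.5737, 0.3406, 0.085 ]), array([0.5723, 0.2868, 0.085 ])] [array([0.5672, 0.2851, 0.085 ]), array([0.575 , 0.3484, 0.085 ])]
wings scene .08 [array([0.413 , 0.1866, 0.081 ]), array([0.4433, 0.1766, 0.081 ])]
wings side [array([0.4439, 0.1689, 0.081 ]), array([0.4142, 0.1788, 0.081 ])]
base scene [array([0.4043, 0.2008, 0.01  ]), array([0.4545, 0.1962, 0.01  ]), array([0.447 , 0.1351, 0.01  ]), array([0.3983, 0.1441, 0.01  ])]
base side [array([0.4493, 0.1424, 0.01  ]), array([0.3968, 0.1499, 0.01  ]), array([0.4071, 0.2103, 0.01  ]), array([0.4609, 0.2042, 0.01  ])]
small/box, pot [0.3855 0.0769 0.028 ] [0.4826 0.3712 0.03  ] tall [0.6944 0.1751 0.048 ]
```

```bash
python3 -m jog '[0,0,1,0,0,0,0, 0,0,1,0,0,0,0, 0,0,1,0,0,0,0, 0,0,1,0,0,0,0, 0,0,1,0,0,0,0]'
python3 -m jog '[0,0,1,0,0,0,0, 0,0,1,0,0,0,0, 0,0,1,0,0,0,0, 0,0,1,0,0,0,0, 0,0,1,0,0,0,0]' >/dev/null
python3 -m jog '[0,0,1,0,0,0,0, 0,0,1,0,0,0,0, 0,0,1,0,0,0,0, 0,0,1,0,0,0,0, 0,0,1,0,0,0,0]' >/dev/null
python3 -m jog '[0,0,1,0,0,0,0, 0,0,1,0,0,0,0, 0,0,1,0,0,0,0, 0,0,0,0,0,0,0]'
python3 -m jog '[0,0,0,-0.84,0.54,0,0, 0,0,0,-0.84,0.54,0,0, 0,0,0,-0.84,0.54,0,0, 0,0,0,-0.84,0.54,0,0, 0,0,0,-0.84,0.54,0,0]' >/dev/null
python3 -m jog '[0,0,0,-0.84,0.54,0,0, 0,0,0,-0.84,0.54,0,0, 0,0,0,-0.84,0.54,0,0, 0,0,0,-0.84,0.54,0,0, 0,0,0,0,0,0,0]'
python3 -m jog '[0,0,0,0,0,0,0]'
python3 - <<'E'
from cell import r,vision
import cv2,numpy as np
n="wrist"
d=vision.get_image(n); np.savez(f"pics/{n}0.npz",**{k:np.array(v) for k,v in d.items()})
cv2.imwrite(f"pics/{n}0.png",d["pixels"][:,:,::-1]); print(d["fx"],d["cx"],d["cy"],np.round(d["pose"],4).tolist())
E
```

```text
clock: 0.6
tcp_pos: [0.2639, 0.5384, 0.192]
orientation: [0.393, 0.92, -0.001, -0.0]
contact_force: [-1.4, 0.5, 0.4]
grip_width: 1.0
gripper_force: 0.0
clock: 2.0
tcp_pos: [0.2639, 0.5385, 0.1921]
orientation: [0.756, 0.655, -0.0, 0.0]
contact_force: [-0.7, -0.2, 0.6]
grip_width: 0.997
gripper_force: 0.0
clock: 3.0
tcp_pos: [0.4154, 0.2082, 0.1925]
orientation: [0.756, 0.654, -0.0, 0.001]
contact_force: [-0.1, 0.6, -0.2]
grip_width: 1.004
gripper_force: 0.0
clock: 3.1
tcp_pos: [0.414, 0.2114, 0.1925]
orientation: [0.756, 0.655, -0.0, -0.0]
contact_force: [0.2, -1.1, 0.0]
grip_width: 1.001
gripper_force: 0.0
332.2392290078896 259.15137003631435 190.28627201724476 [[0.9898, -0.1359, -0.0427, 0.425], [-0.1424, -0.9446, -0.2956, 0.2953], [-0.0002, 0.2986, -0.9544, 0.3855], [0.0, 0.0, 0.0, 1.0]]
```

View pics/wrist0.png

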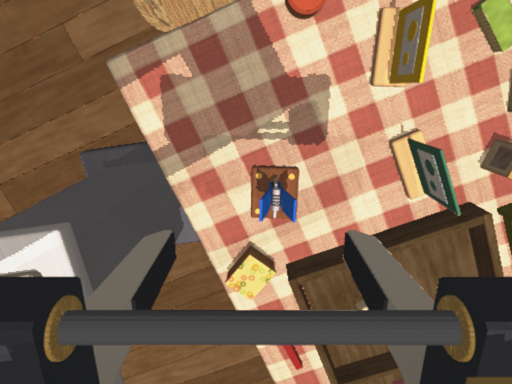

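The wrist view shows the clip and post at (277,192), almost aligned with the image axes. The green card's top edge runs from about (412,140) to (458,213).

Run:
```python
import cv2
I=cv2.imread("pics/wrist0.png")
a=cv2.resize(I[155:235,240:310],None,fx=6,fy=6,interpolation=cv2.INTER_CUBIC)
b=cv2.resize(I[125:225,388:468],None,fx=4.8,fy=4.8,interpolation=cv2.INTER_CUBIC)[:480,:370]
cv2.imwrite("pics/c3.png",cv2.hconcat([a,b]))
```

```text
(no output)
```

View pics/c3.png

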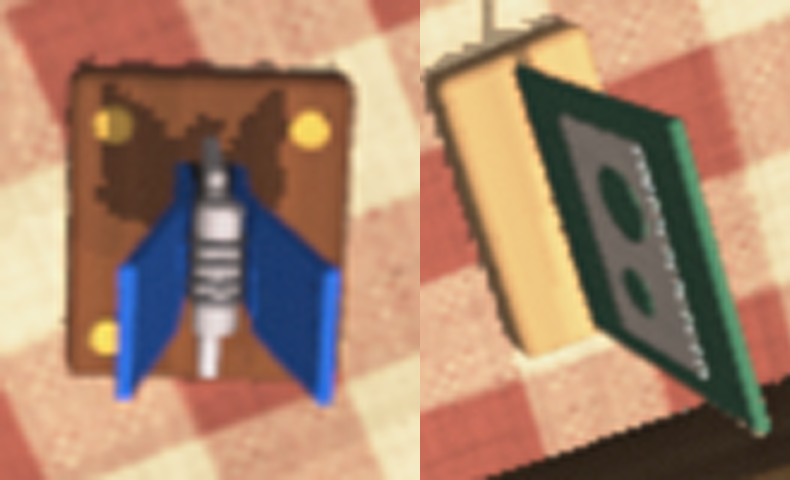

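Run:
```python
from h import *
np.set_printoptions(precision=4,suppress=True)
W,S,T=load("wrist0"),load("scene0"),load("side0")
a=lambda p:(p[0]/6+240-.417,p[1]/6+155-.417)
b=lambda p:((p[0]-420)/4.8+388-.4,p[1]/4.8+125-.4)
ang=lambda v:np.degrees(np.arctan2(v[1],v[0]))
w=[plane(W,*a(p),.081)[:2] for p in [(120,265),(117,398),(340,270),(333,404)]]
print("wing corners",w,"c",np.mean(w,0),"x ang",ang(w[2]-w[0]),ang(w[3]-w[1]),"y ang",ang(w[0]-w[1]),ang(w[2]-w[3]))
q=[plane(W,*a(p),.01)[:2] for p in [(70,68),(352,72),(68,376)]]
print("base",q,"c",(q[1]+q[2])/2,ang(q[1]-q[0]),ang(q[0]-q[2]))
g=[plane(W,*b(p),.085)[:2] for p in [(680,120),(762,433)]]
print("green",g,"c",np.mean(g,0),"y ang",ang(g[0]-g[1]),np.linalg.norm(g[0]-g[1]))
for z in (.0,):
  c=np.mean(w,0);print(proj(S,[*c,.081]),proj(T,[*c,.081]))
```

```text
wing corners [array([0.4106, 0.1924]), array([0.4068, 0.1696]), array([0.4456, 0.1865]), array([0.4419, 0.1635])] c [0.4262 0.178 ] x ang -9.56021201608524 -9.901037945415904 y ang 80.61049213095613 80.89083972397947
base [array([0.4034, 0.2096]), array([0.4572, 0.201 ]), array([0.3934, 0.1465])] c [0.4253 0.1738] -9.01858537056275 81.0415527745321
green [array([0.5821, 0.217 ]), array([0.5998, 0.15  ])] c [0.5909 0.1835] y ang 104.77478543107283 0.0693318567094748
[224.7262 225.2043] [302.9111 180.8358]
```

```bash
python3 -m jog '[0,0,0.3,0,0,0,0, 0,0,0,-0.42,0.22,0,0, 0,0,0,-0.41,0.22,0,0, 0,0,0,0,0,0.8,0, 0,0,0,0,0,0.8,0]'>/dev/null
python3 -m jog '[0,0,0,0,0,0.5,0, 0,0,0,0,0,0.3,0, 0,0,0,0,0,0,0, 0,0,0,0,0,0,0]'
python3 - <<'E'
from cell import r,vision
import cv2,numpy as np
d=vision.get_image("wrist"); np.savez("pics/wrist1.npz",**{k:np.array(v) for k,v in d.items()})
cv2.imwrite("pics/wrist1.png",d["pixels"][:,:,::-1])
E
```

```text
clock: 4.05
tcp_pos: [0.4261, 0.177, 0.0975]
orientation: [0.762, 0.648, 0.0, 0.0]
contact_force: [-0.2, 0.5, 0.5]
grip_width: 1.003
gripper_force: 0.0
```

View pics/wrist1.png

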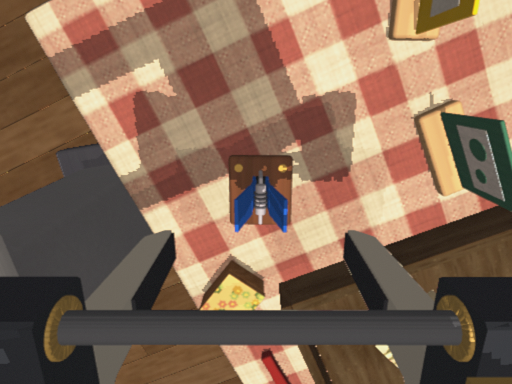

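The clip's wing tops, at columns 236–288 near row 228, sit centred between the fingertips at columns 174 and 345. I'll refine the centre with a colour mask.

Run:
```python
from h import *
np.set_printoptions(precision=4,suppress=True)
W=load("wrist1");I=W["pixels"].astype(int)
m=(I[...,2]>I[...,0]+50)&(I[...,2]>I[...,1]+30)
v,u=np.nonzero(m);k=(v>150)&(v<240)&(u<320)&(u>200);u,v=u[k],v[k]
print(u.min(),u.max(),v.min(),v.max())
L,R=(u.min()-.5,np.median(v[u==u.min()])),(u.max()+.5,np.median(v[u==u.max()]))
c=[plane(W,*p,.081)[:2] for p in (L,R)];print(c,np.linalg.norm(c[1]-c[0]))
print(W["pose"])
t=np.array([.4261,.177]);ty=np.array([.987,-.161]);print([(x-t)@ty for x in c])
f=proj(W,[.4261,.177,.0975]);print("tcp px",f)
```

```text
235 287 177 231
[array([0.4089, 0.1814]), array([0.4447, 0.1792])] 0.035938072991553674
[[ 0.9869 -0.1541 -0.0473  0.4385]
 [-0.1612 -0.9419 -0.2948  0.2607]
 [ 0.0009  0.2985 -0.9544  0.2905]
 [ 0.      0.      0.      1.    ]]
[np.float64(-0.017716089399285664), np.float64(0.018043887461757606)]
tcp px [260.8282 227.0038]
```

```bash
python3 -m jog '[0,0,0,0,0,0.6,0, 0,0,0,0,0,0.52,0, 0,0,0,0,0,0,0, 0,0,0,0,0,0,0.5, 0,0,0,0,0,0,0.5]'
python3 -m jog '[0,0,0,0,0,0,0.6, 0,0,0,0,0,0,0.7, 0,0,0,0,0,0,0.75, 0,0,0,0,0,0,0.79, 0,0,0,0,0,0,0.79]'
python3 -m jog '[0,0,0,0,0,0,0.79, 0,0,0,0,0,0,0.79, 0,0,0,0,0,0,0.79, 0,0,0,0,0,0,0.79, 0,0,0,0,0,0,0.79]'
```

```text
clock: 4.6
tcp_pos: [0.4272, 0.1768, 0.0538]
orientation: [0.762, 0.647, 0.001, 0.001]
contact_force: [-0.5, -1.0, 0.3]
grip_width: 0.876
gripper_force: 0.0
clock: 5.1
tcp_pos: [0.4258, 0.1763, 0.0519]
orientation: [0.762, 0.647, 0.0, 0.0]
contact_force: [-0.2, 0.3, 0.1]
grip_width: 0.451
gripper_force: 0.0
clock: 5.6
tcp_pos: [0.4275, 0.1766, 0.0535]
orientation: [0.762, 0.647, 0.001, 0.001]
contact_force: [1.0, -1.5, 8.3]
grip_width: 0.217
gripper_force: 8.7
```

```bash
python3 -m jog '[0,0,0,0,0,0,0.8, 0,0,0,0,0,0,0.8, 0,0,0,0,0,0,0.8]'
python3 -m jog '[0,0,0,0,0,0,0.82, 0,0,0,0,0,0,0.82, 0,0,0,0,0,0,0.82]'
```

```text
clock: 5.9
tcp_pos: [0.4276, 0.1767, 0.0535]
orientation: [0.762, 0.647, 0.002, 0.001]
contact_force: [1.3, -0.9, 8.5]
grip_width: 0.204
gripper_force: 8.9
clock: 6.2
tcp_pos: [0.4276, 0.1767, 0.0536]
orientation: [0.762, 0.647, 0.002, 0.001]
contact_force: [0.4, -1.5, 8.3]
grip_width: 0.186
gripper_force: 9.2
```

```bash
python3 -m jog '[0,0,0,0,0,0,0.84, 0,0,0,0,0,0,0.84, 0,0,0,0,0,0,0.84]'
python3 -m jog '[0,0,0,0,0,-0.1,0.84, 0,0,0,0,0,-0.1,0.84, 0,0,0,0,0,-0.1,0.84, 0,0,0,0,0,-0.1,0.84, 0,0,0,0,0,0,0.84]'
```

```text
clock: 6.5
tcp_pos: [0.4277, 0.1767, 0.0536]
orientation: [0.762, 0.647, 0.002, 0.001]
contact_force: [1.4, -0.3, 9.2]
grip_width: 0.169
gripper_force: 22.1
clock: 7.0
tcp_pos: [0.4262, 0.1765, 0.0685]
orientation: [0.762, 0.647, 0.0, 0.0]
contact_force: [-0.6, 0.0, -0.0]
grip_width: 0.169
gripper_force: 21.6
```

```bash
python3 -m jog '[0,0,0,0,0,-0.2,0.84, 0,0,0,0,0,-0.2,0.84, 0,0,0,0,0,-0.2,0.84, 0,0,0,0,0,-0.2,0.84, 0,0,0,0,0,-0.2,0.84]'>/dev/null
python3 -m jog '[0,0,0,0,0,-0.4,0.84, 0,0,0,0,0,-0.4,0.84, 0,0,0,0,0,-0.4,0.84, 0,0,0,0,0,-0.2,0.84, 0,0,0,0,0,0,0.84]'
python3 - <<'E'
from cell import r,vision
import cv2,numpy as np
L=[]
for n in ["scene","side","wrist"]:
    d=vision.get_image(n); np.savez(f"pics/{n}2.npz",**{k:np.array(v) for k,v in d.items()})
    I=d["pixels"][:,:,::-1]
    L.append(cv2.resize({"scene":I[180:280,180:300],"side":I[140:240,230:350],"wrist":I[150:250,200:320]}[n],None,fx=2.2,fy=2.2*1,interpolation=cv2.INTER_CUBIC))
cv2.imwrite("pics/lift.png",cv2.hconcat(L))
E
```

```text
clock: 8.0
tcp_pos: [0.4268, 0.1766, 0.1654]
orientation: [0.762, 0.647, 0.001, 0.001]
contact_force: [0.1, 1.1, -0.4]
grip_width: 0.168
gripper_force: 21.6
```

View pics/lift.png

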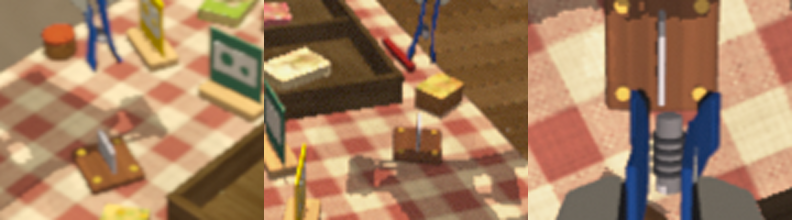

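The clip is held open and clear of the post. The jaw tips are at about (223,210) and (234,209) in the scene view, and (297,165) and (308,168) in the side view.

Run:
```python
from h import *
np.set_printoptions(precision=4,suppress=True)
S,T=load("scene2"),load("side2")
for n,d,(x0,x1,y0,y1) in (("S",S,(205,250,175,225)),("T",T,(285,325,135,185))):
    I=d["pixels"].astype(int);m=(I[...,2]>I[...,0]+30)&(I[...,2]>I[...,1]+20)
    v,u=np.nonzero(m);k=(u>x0)&(u<x1)&(v>y0)&(v<y1);u,v=u[k],v[k]
    for uu in np.unique(u): print(n,uu,v[u==uu].min(),v[u==uu].max(),end="; ")
    print()
sp=[(223.,210),(234,209)];tp=[(308,168),(297.5,165.5)]
P=[tri([S,T],[a,b]) for a,b in zip(sp,tp)];print(P,np.mean(P,0))
# target offsets
yaw=np.radians(14.8)
q=[0.762,0.647];a=2*np.arctan2(q[1],q[0]);print("tool x ang",np.degrees(a))
```

```text
S 220 183 208; S 221 184 209; S 222 192 210; S 223 193 198; S 224 177 180; S 225 177 184; S 226 177 188; S 227 179 194; S 228 189 195; S 229 194 197; S 230 199 200; S 231 202 202; 
T 296 162 165; T 297 160 163; T 298 158 160; T 299 154 158; T 300 151 155; T 301 146 154; T 302 141 146; T 303 139 140; T 306 161 165; T 307 146 167; T 308 139 147; T 309 138 141; 
[array([0.4214, 0.1803, 0.1192]), array([0.443 , 0.1691, 0.1199])] [0.4322 0.1747 0.1195]
tool x ang 80.66793203280896
```

```bash
python3 -m jog '[0,0,-1,0,0,0,0.84, 0,0,-1,0,0,0,0.84, 0,0,-1,0,0,0,0.84, 0,0,-1,0,0,0,0.84, 0,0,-1,0,0,0,0.84]'>/dev/null
python3 -m jog '[0,0,-1,0,0,0,0.84, 0,0,0,0,0,0,0.84, 0,0,0,0,0,0,0.84]'
python3 - <<'E'
from h import *
T,S=load("side0"),load("scene0")
print(plane(T,190,195,0),plane(S,343,222,0), plane(T,155,240,0))
E
```

```text
clock: 8.95
tcp_pos: [0.4254, 0.1762, 0.1631]
orientation: [0.612, 0.791, -0.001, -0.0]
contact_force: [-0.0, 0.3, -1.5]
grip_width: 0.17
gripper_force: 21.6
[0.70920299 0.10070936 0.        ] [0.71191213 0.11742461 0.        ] [0.77562298 0.28550077 0.        ]
```

```bash
python3 -m jog '[0,0,0,-0.15,0.6,0,0.84, 0,0,0,-0.15,0.7,0,0.84, 0,0,0,-0.15,0.7,0,0.84, 0,0,0,-0.15,0.7,0,0.84, 0,0,0,-0.15,0.7,0,0.84]'>/dev/null
python3 -m jog '[0,0,0,-0.15,0.6,0,0.84, 0,0,0,0,0,0,0.84, 0,0,0,0,0,0,0.84, 0,0,0,0,0,0,0.84]'
python3 - <<'E'
from cell import r,vision
import cv2,numpy as np
L=[]
for n in ["scene","side","wrist"]:
    d=vision.get_image(n); np.savez(f"pics/{n}3.npz",**{k:np.array(v) for k,v in d.items()})
    I=d["pixels"][:,:,::-1]
    L.append(cv2.resize({"scene":I[160:240,245:325],"side":I[130:230,200:280],"wrist":I[150:250,210:310]}[n],None,fx=3,fy=3,interpolation=cv2.INTER_CUBIC))
h=max(i.shape[0] for i in L)
L=[cv2.copyMakeBorder(i,0,h-i.shape[0],0,0,cv2.BORDER_CONSTANT) for i in L]
cv2.imwrite("pics/over.png",cv2.hconcat(L))
E
```

```text
clock: 9.85
tcp_pos: [0.5888, 0.1821, 0.1635]
orientation: [0.611, 0.792, -0.0, -0.0]
contact_force: [0.6, -0.6, -0.9]
grip_width: 0.169
gripper_force: 21.6
```

View pics/over.png

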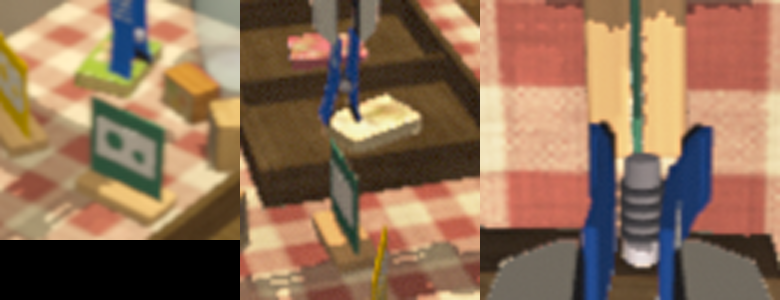

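The clip is over the card and lined up with it. In the wrist view, the card's edge at column 262 lies between the wings, close to the pivot at column 264. Next I'll compute the lateral offset.

Run:
```python
from h import *
np.set_printoptions(precision=4,suppress=True)
W=load("wrist3");I=W["pixels"].astype(int)
t=np.array([.5888,.1821]);a=2*np.arctan2(.792,.611);tx=np.array([np.cos(a),np.sin(a)]);ty=np.array([np.sin(a),-np.cos(a)])
lt=lambda p:((p[:2]-t)@tx,(p[:2]-t)@ty)
m=(I[...,1]>I[...,0]+25)&(I[...,1]>=I[...,2]-5)
for r in range(150,204,4):
    u=np.nonzero(m[r,240:290])[0]+240
    if len(u):
        print(r,u.min(),u.max(),np.round(lt(plane(W,u.min()-.5,r,.085)),4),np.round(lt(plane(W,u.max()+.5,r,.085)),4))
print("pivot",lt(plane(W,264,150+165/3,.157)), "pivot low",lt(plane(W,210+(641-480)/3,150+250/3,.157)))
b=(I[...,2]>I[...,0]+40)&(I[...,2]>I[...,1]+20)
for r in (200,210,220,230,240):
    u=np.nonzero(b[r,230:300])[0]+230;print(r,u.min(),u.max(),lt(plane(W,u.min()-.5,r,.17))[1],lt(plane(W,u.max()+.5,r,.17))[1])
S,T=load("scene3"),load("side3")
print("proj edge mid",proj(S,[.5905,.181,.085]),proj(T,[.5905,.181,.085]),"tcp->mouth",proj(S,[*t,.12]),proj(T,[*t,.12]))
```

```text
150 261 261 [0.0347 0.0008] [0.0347 0.0016]
154 261 262 [0.0314 0.0008] [0.0314 0.0024]
158 261 262 [0.028  0.0008] [0.028  0.0024]
162 261 262 [0.0246 0.0008] [0.0246 0.0025]
166 261 262 [0.0212 0.0008] [0.0212 0.0025]
170 261 262 [0.0178 0.0008] [0.0178 0.0025]
174 261 262 [0.0143 0.0008] [0.0143 0.0025]
178 261 262 [0.0108 0.0008] [0.0108 0.0025]
182 262 262 [0.0072 0.0016] [0.0072 0.0025]
186 262 262 [0.0037 0.0017] [0.0037 0.0025]
190 261 263 [0.0001 0.0008] [0.0001 0.0034]
194 261 263 [-0.0035  0.0008] [-0.0035  0.0034]
198 261 263 [-0.0071  0.0008] [-0.0071  0.0034]
pivot (np.float64(0.0125384333976536), np.float64(0.002770712089109896)) pivot low (np.float64(-0.007256420075860094), np.float64(0.0026254944022663577))
200 247 286 -0.007853465651781877 0.015956307775572054
210 247 286 -0.007929764075948424 0.01610866051349649
220 247 282 -0.008007542166780922 0.013836887593519242
230 245 274 -0.00931234350482835 0.009069736907494753
240 245 274 -0.009405331357708775 0.009158515419439616
proj edge mid [286.9408 196.9964] [235.3963 181.7509] tcp->mouth [286.3737 183.9413] [235.9615 169.1311]
```

```bash
python3 -m jog '[0,0,0,0,0,0.25,0.84, 0,0,0,0,0,0.25,0.84, 0,0,0,0,0,0,0.84, 0,0,0,0,0,0,0.84]'
python3 - <<'E'
from h import *
from cell import vision
import cv2
np.set_printoptions(precision=4,suppress=True)
L=[]
for n,(x0,x1,y0,y1) in (("side",(215,255,145,215)),("scene",(255,315,145,215))):
    d=vision.get_image(n);np.savez(f"pics/{n}4.npz",**{k:np.array(v) for k,v in d.items()})
    I=d["pixels"][y0:y1,x0:x1]
    L.append(cv2.resize(I[:,:,::-1],None,fx=8 if n=="side" else 7.5,fy=8,interpolation=cv2.INTER_CUBIC))
cv2.imwrite("pics/pre.png",cv2.hconcat(L))
E
```

```text
clock: 10.4
tcp_pos: [0.5891, 0.1819, 0.1429]
orientation: [0.611, 0.792, -0.001, -0.001]
contact_force: [0.2, 1.0, 0.2]
grip_width: 0.167
gripper_force: 21.6
```

View pics/pre.png

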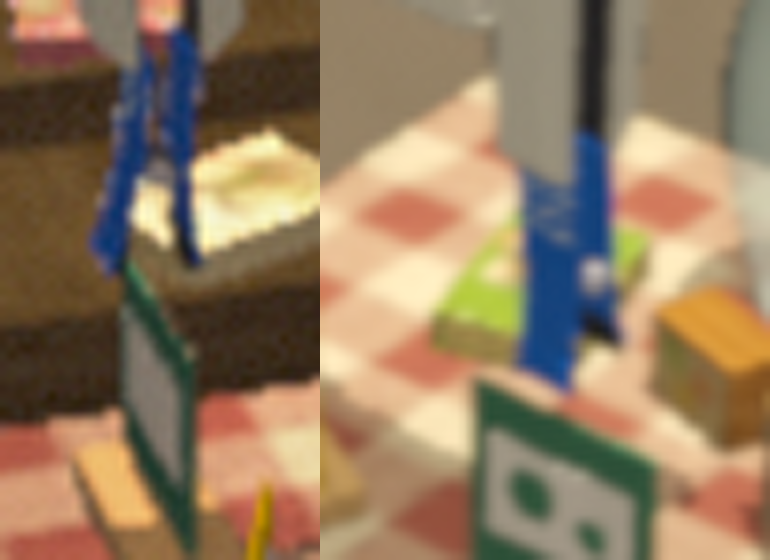

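The side view shows the jaw tips at crop (110,270) and (195,265), above the card edge running from (130,265) to (190,355). The scene view shows them at (545,375) and (592,329), above an edge centred at (566,422).

Run:
```python
from h import *
np.set_printoptions(precision=4,suppress=True)
S,T=load("scene4"),load("side4")
s=lambda p:(255+(p[0]-320)/7.5-.43,145+p[1]/8-.44)
t=lambda p:(215+p[0]/8-.44,145+p[1]/8-.44)
R=np.array([[np.cos(.258),np.sin(.258)],[-np.sin(.258),np.cos(.258)]])
E=[tri([S,T],[s((478,380)),t((192,355))]),tri([S,T],[s((655,465)),t((127,266))])];e=np.mean(E,0)
M={"mouth":tri([S,T],[s((568,352)),t((142,253))]),
"jaw-x":tri([S,T],[s((545,375)),t((185,250))]),"jaw+x":tri([S,T],[s((592,329)),t((101,255))])}
print("edge",E,e)
for k,v in M.items(): print(k,v,"card frame",R@(v-e)[:2],v[2]-e[2])
# on plane measure, each camera separately, mouth z .0995
for d,f,pm,pe in ((S,s,(568,352),(566,422)),(T,t,(142,253),(160,310))):
    print(R@(plane(d,*f(pm),.0995)-plane(d,*f(pe),.085))[:2])
```

```text
edge [array([0.5835, 0.2132, 0.084 ]), array([0.6025, 0.1527, 0.0803])] [0.593  0.1829 0.0821]
mouth [0.5969 0.1863 0.103 ] card frame [0.0047 0.0022] 0.02088235580454746
jaw-x [0.5847 0.1823 0.1018] card frame [-0.0082  0.0015] 0.01965093122030369
jaw+x [0.6088 0.1897 0.1045] card frame [0.0171 0.0025] 0.022394018564677237
[0.011  0.0082]
[ 0.0024 -0.0099]
```

```bash
python3 -m jog '[0,0,0,0,-0.09,0,0.84, 0,0,0,0,0,0.1,0.84, 0,0,0,0,0,0.15,0.84, 0,0,0,0,0,0.15,0.84, 0,0,0,0,0,0.15,0.84]'
python3 -m jog '[0,0,0,0,0,0.15,0.84, 0,0,0,0,0,0.12,0.84, 0,0,0,0,0,0,0.84, 0,0,0,0,0,0,0.84, 0,0,0,0,0,0,0.84]'
python3 - <<'E'
from h import *
from cell import vision
np.set_printoptions(precision=4,suppress=True)
for n,(x0,x1,y0,y1) in (("side",(220,248,155,200)),("scene",(265,315,170,215))):
    d=vision.get_image(n);np.savez(f"pics/{n}5.npz",**{k:np.array(v) for k,v in d.items()})
    I=d["pixels"].astype(int)[y0:y1,x0:x1];r,g,b=I[...,0],I[...,1],I[...,2]
    B=(b>r+30)&(b>g+15);G=(g>r+18)&(g>=b-5)&~B
    print(n,x0,y0)
    for i in range(0,y1-y0,1): print(y0+i,"".join("B" if B[i,j] else "G" if G[i,j] else "." for j in range(x1-x0)))
E
```

```text
clock: 11.0
tcp_pos: [0.586, 0.1811, 0.121]
orientation: [0.611, 0.792, -0.0, -0.0]
contact_force: [0.4, -1.1, -0.0]
grip_width: 0.169
gripper_force: 21.6
clock: 11.5
tcp_pos: [0.5866, 0.1812, 0.1114]
orientation: [0.611, 0.792, 0.0, 0.0]
contact_force: [0.3, 0.8, -0.9]
grip_width: 0.174
gripper_force: 21.6
side 220 155
155 ............................
156 ............................
157 ............................
158 ............................
159 ............................
160 ..................B.........
161 .................BBB........
162 ..................BBB.......
163 ..................BBB.......
164 ..............B...BBB.......
165 ..............B...BB........
166 ............BBB...BB........
167 ............BBB...BB........
168 ............BB....BB........
169 ............BB....BB........
170 ............BB...BBB........
171 ............BB...BBB........
172 ............BB...BBB........
173 ...........BBB...BBB........
174 ...........BBBB..BBB........
175 ...........BBBB..BBB........
176 ...........BBBB...BB........
177 ...........BBB....BB........
178 ...........BBB.
[... 2495 characters left out ...]
.....BBBBBBBB.GGGGGGGGG.................
203 ................BBBBBBB...GGGGGGGG................
204 ................BBBBBBB....GGGGGGG................
205 ................GGBBBBB......GGGGG................
206 ................GGGGBB.........GGG................
207 .................GGG............GG................
208 .................GGG.............G................
209 .................................G................
210 ................................GG................
211 .........................GG.....G.................
212 ...........GGG...........GG.......................
213 ...........GGGGG..........G.......................
214 ...........GGGGGGGG...............................
```

```bash
python3 -m jog '[0,0,0,0,0,0.1,0.84, 0,0,0,0,0,0,0.84, 0,0,0,0,0,0,0.84, 0,0,0,0,0,0,0.84, 0,0,0,0,0,0,0.84]'
python3 - <<'E'
from h import *
from cell import vision,finish_job
import cv2
# card unmoved? compare card/foot regions against the start
for n,(x0,x1,y0,y1) in (("scene",(265,310,208,236)),("side",(222,246,190,222))):
    d=vision.get_image(n);a=load(n+"0")["pixels"][y0:y1,x0:x1].astype(int)
    print(n,np.abs(a-d["pixels"][y0:y1,x0:x1]).mean(),cv2.phaseCorrelate(*[cv2.cvtColor(q.astype(np.uint8),cv2.COLOR_RGB2GRAY).astype(np.float32) for q in (a,d["pixels"][y0:y1,x0:x1])]))
E
```

```text
clock: 12.1
tcp_pos: [0.5863, 0.1812, 0.1071]
orientation: [0.611, 0.792, 0.0, 0.0]
contact_force: [-0.2, -0.9, -1.8]
grip_width: 0.172
gripper_force: 21.6
scene 16.51984126984127 ((0.5891917094195627, -0.12363174928292686), 0.954451910301491)
side 19.506944444444443 ((0.0865062839596078, -0.19696898270944274), 0.8318013676131765)
```

```bash
python3 -c "
from cell import finish_job
print(finish_job())"
```

```text
the job is handed in; nothing more can be done
None
```

I handed the job in with the clip held open, jaws down, astride the middle of the green card's top edge. By my estimates the mouth is 13–21 mm below the edge and centred to about 2 mm, with no sign of contact or of the card moving; no verdict was returned.

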